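# Pin the sensor clamp shut on a tilted stage

### The job

Swing the open blue half of the collar clamp on the tilted stage fully shut round the sensor barrel, so that its knuckle lies in line over the fixed one, then take the long hinge pin with the orange knob from the white rack and push it through both knuckles until its steel collar sits flat on the blue one. Let go of it, and leave the two green-knobbed pins and everything else on the bench where they are.

Things in the scene. Friction and masses are not known exactly. Their poses are not given: they have to be found in the camera images.
- stage: White tilted stage fixed to the bench, about 120 x 150 mm. Origin on the bench straight below the middle of the clamp, z up. Its sloping face rises 28 degrees towards stage +x: 75 mm above the bench over the origin, 42 mm at its low edge (-x, robot side), 95 mm at its high edge; face normal (-sin 28, 0, cos 28). On the slope: the collar clamp and its pivot post (56 mm tall, 48 mm to +y of the barrel).
- barrel_top (a point): Centre of the glass end of the black sensor barrel on the stage's slope, over its origin: 42 mm across, 58 mm tall along the face's normal. The fixed aluminium clamp half is round its upslope side, 52 mm tall. Axes as the stage's.
- gate (a joint): Opening angle of the blue clamp half, rad, about the pivot post (axis along the face's normal): 0 = fully shut against its stop, knuckle bores in line; it grows as the knuckle end swings downslope, towards the robot side, to 1.1 at most. A stiff hinge: it stays where left; pushing at the knuckle takes about 1 to 2 N.
- gate_hole (a point): Mouth of the 12 mm through bore, mid top face of the blue knuckle: a 26 x 26 mm lug 18 mm thick, 34 to 52 mm off the slope. Moves with the blue half. z: out along the bore, 28 degrees from vertical; y: to the pivot axis, 96 mm away; x: the way the lug shuts. Push on its flat -x side, 13 mm from the bore; 13 mm to +y of the bore the blue ring begins, bulging 32 mm to -x.
- exit_point (a point): Fixed point on the bores' axis (when shut), 6 mm off the slope and 46 mm from the blue knuckle's top: where the pin's tip ends when home. Above it is the fixed aluminium knuckle, a 26 x 26 mm lug, 12 mm bore, 14 to 32 mm off the slope, 48 mm to stage -y of the barrel. Axes as the stage's.
- pin: Hinge pin, about 60 g: steel shank 10 mm across, 46 mm long, its tip tapered over 7 mm to 4.4 mm; steel collar 22 mm across, 4 mm thick; orange round knob 16 mm across, 40 mm tall. Origin on the axis at the collar's underside, z towards the knob. Starts upright in one of the rack's holes, collar resting on the rack.
- pin_tip (a point): End of the pin's shank, 46 mm below its collar's underside. Axes as the pin's.
- rack: White plastic pin rack, fixed, 50 x 180 x 60 mm (x, y, z), origin at the centre of its underside. Three upright holes 12 mm wide and 54 mm deep in its top at y = -60, 0 and 60 mm hold the three pins in any order.
- spare_a: Spare short pin, green knob: same collar and knob as the orange one but a 26 mm shank; stands in the rack. Origin at the collar's underside. Leave it.
- spare_b: Second spare short pin, green knob, like the first. Leave it.
- beaker: Glass beaker, 66 mm across, 85 mm tall, origin under its centre. Leave it.
- driver: Red-handled screwdriver lying on the bench. Leave it.
- weight: Brass 0.5 kg weight, 38 mm across, 56 mm tall, origin under its centre. Leave it.
- tape: Roll of yellow tape lying flat, 90 mm across, 22 mm tall, origin under its centre. Leave it.

How it is judged (in metres and radians):
On the way, in this order (a step that is already met when the one before it is completed fails the run):
1. the blue half is shut, its knuckle in line over the fixed one (value of joint gate below 0.04 rad), for 0.2 s.
2. the pin is through both knuckles (value of joint gate below 0.04 rad and distance between pin and gate_hole below 0.004 m and distance between pin_tip and exit_point below 0.006 m and angle between the z axis of pin and the z axis of gate_hole, either way round below 0.12 rad), for 0.2 s.
At the end, for the whole second after the job is handed in: Blue half shut (within 0.04 rad); orange pin through both knuckles, in line (0.12 rad), collar's underside within 4 mm of the blue bore's mouth and tip within 6 mm of the exit point, released, at rest; spare pins, beaker, screwdriver, weight, tape within 30 mm of their starts (all of step 2 and linear speed of pin below 0.02 m/s and contact force between pin and the fingers below 0.1 N and distance of each of spare_a, spare_b, beaker, driver, weight, tape from where it was at the start of the episode below 0.03 m); the robot touches nothing.
It fails at once if a spare pin or a bystander was pulled out or pushed away by 30 mm or more (distance of any of spare_a, spare_b, beaker, driver, weight, tape from where it was at the start of the episode above 0.03 m).
It also fails if it takes over 64 s, if anything falls off the work surface, if the arm or the gripper's body presses on something with over 40 N, if the wrist force passes 120 N, or if a joint passes its speed limit or range.

### The arm

A 7-joint arm with a two-finger parallel gripper is mounted at the origin on the work surface. World frame = base frame: x ahead of the robot, y to its left, z up, the work surface at z = 0. Lengths are in m, angles in degrees, forces in N, time in s.
With the tool pointing down it reaches from about 0.35 to 0.9 m from the base axis. Payload 19.9 kg.
Tool frame: the origin (TCP) lies between the finger pads; the fingertips stand 8 mm ahead of it and the grasp point (between the pads) lies 11 mm behind it; z points along the fingers, y is the line along which they close (so a half turn about z gives the same grasp; the last joint's range is limited). The gripper opens to 94 mm and grips with 3 to 60 N. Pads are 16 mm wide; open, the fingers measure 119 mm over their backs; the gripper's body (75 mm by 177 mm) begins 78 mm behind the grasp point.
Start: joints at [-66.721, 23.915, -0.59, 92.452, 0.269, 63.638, -3.037], TCP at [0.271, 0.563, 0.213] pointing down, gripper open.
Joint ranges: [-161.28, 161.28], [-22.2, 115.67], [-73.04, 71.86], [3.21, 147.25], [-68.34, 248.33], [10.77, 114.83], [-161.83, 161.83]. Speed limits (degrees/s): [108.29, 108.29, 136.94, 136.94, 172.46, 172.46, 172.46].

### API

Orientations are given as [roll, pitch, yaw] about the fixed x, y, z axes, in that order (R = Rz(yaw) Ry(pitch) Rx(roll)).
In Python, from cell import observe, grab_frame, hand_in gives the robot as it stands.
- The arm moves only by the shell command python3 -m jog 'ROWS' [FORCE]. ROWS is a JSON object of lists of equal length, an entry for each row: "gripper": the closure, from 0 (fully open) to 1 (shut); "xyz": the shift along the world's x, y, z in cm, a list of three; "turn": the turn, a rotation vector about the world's x, y, z in rad, a list of three. A call has 1 to 20 rows; each row is the pose to reach, as a shift and turn from the pose commanded when the call began; what a row does not reach only later rows make up. A row lasts 1/8 s, in which the tool goes at most 62.5 mm and 10.7 degrees, less where a joint would pass 70% of its speed; a pose out of reach is approached as far as the arm can. A call with a gripper value outside its range is refused whole. The fingers move at their own pace and stop on an object; FORCE is the grip in N (left out, the last holds). Time passes only in rows, so rows that repeat a pose let the fingers close. It gives the time, the measured TCP pose, the force, the opening and the grip force at its end, in the units of the state.
- observe(): the state, without advancing time (a new reading comes with each control period).
- grab_frame(name): name is "side" or "top"; returns a dict with "img" (480x640x3 uint8, red, green, blue), "range_z" (480x640 float32, m along the optical axis (not along the pixel's ray), 0 where there is no reading), "intrinsics" (3x3 intrinsics, pixels), "D" ([k1, k2, p1, p2, k3] as OpenCV has them; the pictures are not rectified), "extrinsics" (4x4, takes a point from camera to world coordinates). Camera axes: x right, y down, z forward; pixel columns grow to the right and rows downward; lengths in m; the calibration is good to about 2 mm. A picture is of the moment at which its call begins.
- hand_in(): hands the job in; it is judged then, once.
The state is a dict: "clock": time; "joint_pos": joint angles; "joint_vel": joint speeds; "joint_efforts": joint torques, N m; "ee_pos": TCP position; "tcp_rot": TCP orientation; "force": force on the tool from outside, world axes, zero at the start; "wrist_torque": the same for the moment, N m; "width": finger opening in m; "finger_force": force on a finger pad.
Only numpy, scipy, OpenCV 4.12 (cv2) and the standard library are available. Lean on these libraries where they do the work, as an engineer would, in place of code of your own. Each camera call takes 0.05 s, during which the arm holds its last target. There are 200 camera calls.

## Working session

There is one attempt and no reset: what is moved stays moved. The work goes in short steps, Python scripts to look and compute and a shell command to move; the robot and the scene stay as the last step left them, time stands still between calls to the robot, and variables do not carry over. Pictures are saved under pics/ and viewed, at most 12 in all, crops included, and the job is handed in when it is done.

```bash
ls; mkdir -p pics
python3 - <<'E'
from cell import *
import cv2, numpy as np
s=observe(); print({k:np.round(v,3).tolist() for k,v in s.items()})
for n in("side","top"):
    f=grab_frame(n); cv2.imwrite(f"pics/{n}0.png",f["img"][:,:,::-1]); np.savez(f"{n}0.npz",**f)
    print(n,f["intrinsics"].round(1).tolist(),np.round(f["D"],4),f["extrinsics"].round(4).tolist())
E
```

```text
pics
{'clock': 0.0, 'joint_pos': [-66.721, 23.948, -0.592, 92.484, 0.269, 63.639, -3.038], 'joint_vel': [-0.068, 0.051, -0.019, 0.128, 0.052, 0.052, -0.036], 'joint_efforts': [-0.0, -85.124, 0.638, -42.602, -0.049, 0.018, 0.0], 'ee_pos': [0.27, 0.563, 0.213], 'tcp_rot': [-179.93, 0.005, 154.344], 'force': [0.216, -0.178, -0.017], 'wrist_torque': [0.035, 0.002, 0.017], 'finger_force': 0.0, 'width': 0.094}
side [[446.1, 0.0, 320.9], [0.0, 446.1, 239.9], [0.0, 0.0, 1.0]] [-0.0458  0.      0.      0.      0.    ] [[0.9355, -0.1694, 0.31, 0.2007], [-0.353, -0.4836, 0.801, -0.8391], [0.0142, -0.8587, -0.5122, 0.6602], [0.0, 0.0, 0.0, 1.0]]
top [[555.6, 0.0, 312.4], [0.0, 555.6, 229.8], [0.0, 0.0, 1.0]] [-0.0562  0.      0.      0.      0.    ] [[0.0068, -0.9869, 0.161, 0.3793], [-1.0, -0.0056, 0.0077, 0.0057], [-0.0067, -0.1611, -0.9869, 1.1977], [0.0, 0.0, 0.0, 1.0]]
```

View pics/side0.png

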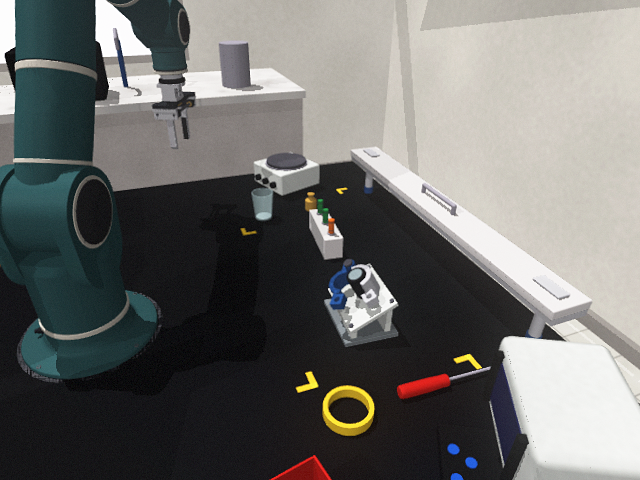

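View pics/top0.png

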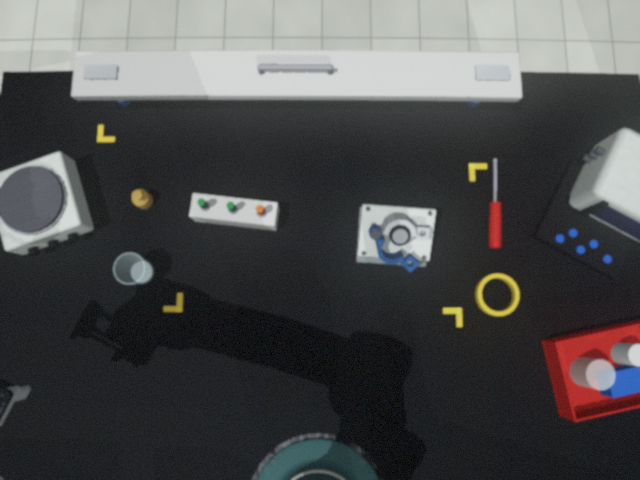

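The top view shows the orange pin at about (261,210) and the stage at about (396,236), with the blue knuckle at (411,264). In the side view the orange pin is at (332,227) and the stage near (360,300). I'll enlarge both next.

Run:
```python
import cv2, numpy as np
s=cv2.imread("pics/side0.png");t=cv2.imread("pics/top0.png")
a=cv2.resize(t[195:275,345:445],None,fx=8,fy=7.5,interpolation=cv2.INTER_CUBIC)
a=cv2.resize(t[200:275,345:445],(800,600),interpolation=cv2.INTER_CUBIC) # 8x
cv2.imwrite("pics/t_stage.png",a)
b=cv2.resize(s[190:350,300:410],(550,800)[::1],interpolation=cv2.INTER_CUBIC)
c=cv2.resize(s[255:345,315:405],(540,540),interpolation=cv2.INTER_CUBIC) #6x
d=cv2.resize(s[195:260,305:345],(240,390),interpolation=cv2.INTER_CUBIC) #6x
o=np.zeros((540,780,3),np.uint8);o[:,:540]=c;o[:390,540:]=d
cv2.imwrite("pics/s_both.png",o)
```

```text
(no output)
```

View pics/t_stage.png

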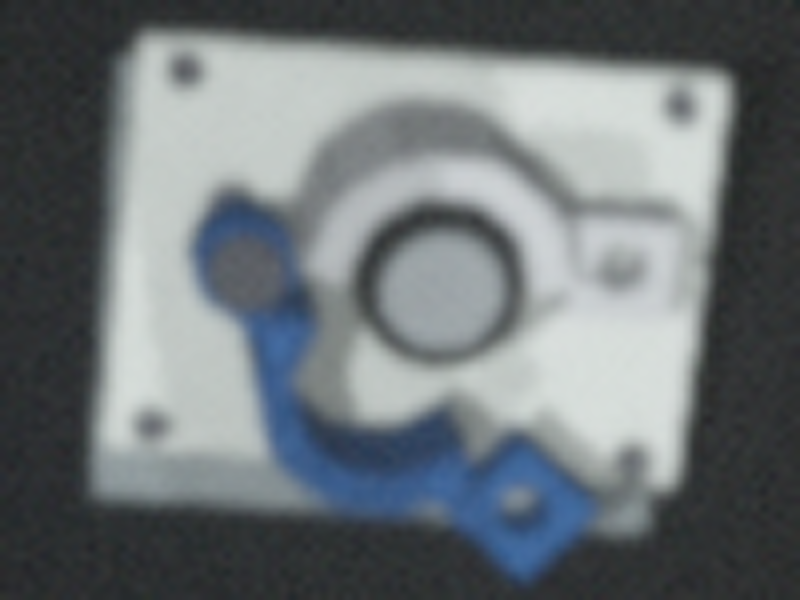

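View pics/s_both.png

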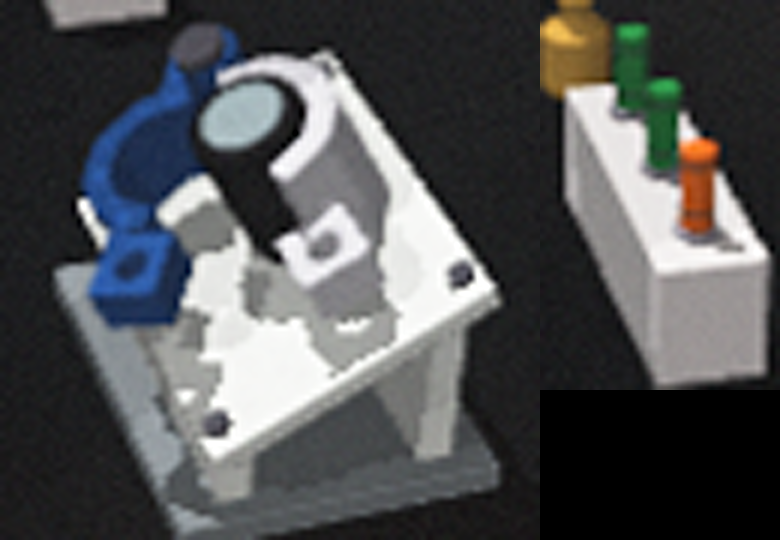

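The 8x top crop gives glass (443,282), post (245,267), blue bore (521,503) and fixed bore (622,266). The 6x side crop gives glass (241,115), post (200,45), blue bore (132,263) and fixed bore (323,243). The orange collar is at (698,232) and its knob top at (700,148).

```bash
cat > h.py <<'E'
import cv2, numpy as np
from scipy.optimize import least_squares
F={n:dict(np.load(f"{n}0.npz")) for n in("side","top")}
def proj(n,P,F=F):
    f=F[n];E=np.linalg.inv(f["extrinsics"])
    return cv2.projectPoints(np.reshape(P,(-1,3)).astype(float),cv2.Rodrigues(E[:3,:3])[0],E[:3,3],f["intrinsics"],f["D"])[0][:,0]
def tri(ps,pt,F=F):
    r=least_squares(lambda P:np.r_[proj("side",P,F)[0]-ps,proj("top",P,F)[0]-pt],[.5,0,.1]); return r.x,np.abs(r.fun).max()
S,C=np.sin(np.radians(28)),np.cos(np.radians(28))
n=np.array([-S,0,C]);u=np.array([C,0,S]);v=np.array([0,1.,0])
def stage(x,y,yaw,g):
    R=cv2.Rodrigues(np.array([0,0,yaw]))[0]
    O=np.array([0,0,.075]); w=-np.cos(g)*v-np.sin(g)*u
    P=np.array([O+.058*n,O+.048*v+.056*n,O+.048*v+.096*w+.052*n,O-.048*v+.032*n,O-.048*v+.006*n])
    return P@R.T+[x,y,0],R
E
python3 - <<'E'
from h import *
T=lambda a,b:np.array([345+(a+.5)/8-.5,200+(b+.5)/8-.5]);Sd=lambda a,b:np.array([315+(a+.5)/6-.5,255+(b+.5)/6-.5])
t=np.array([T(443,282),T(245,267),T(521,503),T(622,266)]);s=np.array([Sd(241,115),Sd(200,45),Sd(132,263),Sd(323,243)])
for a,b in zip(s,t): x,e=tri(a,b); print(x.round(4),round(e,2))
f=lambda p:np.r_[(proj("top",stage(*p)[0][:4])-t).ravel(),(proj("side",stage(*p)[0][:4])-s).ravel()]
r=least_squares(f,[.5,-.1,0,.7]); print(r.x.round(4),r.fun.round(1)); P,R=stage(*r.x); print(P.round(4)); print("n",R@n,"u",R@u)
# orange & green knob
for nm in F:
    im=cv2.cvtColor(F[nm]["img"],cv2.COLOR_RGB2HSV); H,Sa,V=cv2.split(im)
    m=((H>4)&(H<16)&(Sa>150)&(V>100)).astype(np.uint8); m2=((H>50)&(H<85)&(Sa>100)&(V>40)).astype(np.uint8)
    for q in(m,m2):
        k,_,st,c=cv2.connectedComponentsWithStats(q); print(nm,[(st[i].tolist(),c[i].round(1).tolist()) for i in range(1,k) if st[i,4]>15])
E
```

```text
[ 0.5436 -0.1563  0.1264] 0.93
[ 0.5481 -0.1085  0.1243] 0.49
[ 0.4935 -0.1801  0.0925] 0.66
[ 0.5521 -0.2048  0.1037] 0.45
[ 0.5709 -0.1581 -0.0747  0.6541] [-0.4  0.8 -0.2  0.4  0.1  0.8 -0.2  0.4  1.  -0.1  0.5 -0.2  0.5 -0.3
  0.5  0.1]
[[ 0.5437 -0.1561  0.1262]
 [ 0.5482 -0.1083  0.1244]
 [ 0.493  -0.1806  0.0935]
 [ 0.5523 -0.2049  0.1033]
 [ 0.5645 -0.2058  0.0803]]
n [-0.46816395  0.03501518  0.88294759] u [ 0.88048833 -0.06585398  0.46947156]
side [([328, 218, 7, 16, 79], [330.9, 225.0])]
side [([317, 199, 12, 24, 151], [322.4, 210.0])]
top [([257, 207, 6, 6, 28], [259.8, 209.4])]
top [([199, 200, 7, 7, 33], [201.7, 202.8]), ([228, 203, 6, 7, 33], [230.6, 206.0])]
```

Both views agree: stage yaw is −4.3° and the gate is open 0.65 rad. Next I'll work out the push path and the orange pin's position.

```bash
cat >> h.py <<'E'
from scipy.spatial.transform import Rotation as Ro
SP=(.5709,-.1581,-.0747)
def face(a,b,h):  # mm face coords (upslope, stage y, normal) -> world
    P,R=stage(*SP,0); return np.array([SP[0],SP[1],0])+R@(np.array([0,0,.075])+(a*u+b*v+h*n)/1000)
Rs=stage(*SP,0)[1]
def tool(zd,yd): zd=zd/np.linalg.norm(zd); yd=yd-zd*(zd@yd); yd/=np.linalg.norm(yd); return np.c_[np.cross(yd,zd),yd,zd]
RT=tool(-Rs@n,Rs@u)
def delta(s,p,R):
    R0=Ro.from_euler("xyz",s["tcp_rot"],degrees=True)
    print("xyz cm",((p-np.array(s["ee_pos"]))*100).round(2).tolist(),"turn",(Ro.from_matrix(R)*R0.inv()).as_rotvec().round(3).tolist())
def push(g,off=0):
    t=np.array([np.cos(g),-np.sin(g)]);w=np.array([-np.sin(g),-np.cos(g)])
    f=np.array([0,48])+96*w-13*t+6*w-[12.5+off,-8]; return face(*f,46)
E
python3 - <<'E'
from h import *; from cell import *
s=observe()
x,e=tri((330.9,225),(259.8,209.4));print("knob centre",x.round(4),e)
g0,e2=tri((322.4,210),(230.6,206)); # merged
print(F["side"]["range_z"][225,331],F["top"]["range_z"][209,260])
def at(px,z): return least_squares(lambda q:proj("top",[q[0],q[1],z])[0]-px,[.5,0]).x
for p in((201.7,202.8),(230.6,206),(259.8,209.4)): print(at(p,.09).round(4))
A=face(-105,-17,46)
for nm,p in(("pre",push(.654,22)),("g65",push(.654)),("g4",push(.4)),("g2",push(.2)),("g0",push(0)),("g0+5",push(0,-5))): print(nm,p.round(4)); 
delta(s,push(.654,22)+[0,0,.12],RT)
E
```

```text
knob centre [0.6017 0.1222 0.086 ] 0.4314464465217043
1.1747006 1.1182532
[0.6147 0.241 ]
[0.6083 0.1815]
[0.6016 0.1216]
pre [ 0.454  -0.1664  0.0654]
g65 [ 0.4734 -0.1679  0.0758]
g4 [ 0.4904 -0.1851  0.0855]
g2 [ 0.5062 -0.1948  0.0943]
g0 [ 0.5235 -0.2007  0.1036]
g0+5 [ 0.5279 -0.201   0.106 ]
xyz cm [18.35, -72.95, -2.75] turn [0.26, -0.45, -1.172]
```

```bash
python3 -m jog '{"gripper":[1,1,1,1,1,1,1,1,1,1,1,1,1,1,1,1,1,1],"xyz":[[2,-6,4],[18.3,-73,7],[18.3,-73,7],[18.3,-73,7],[18.3,-73,7],[18.3,-73,7],[18.3,-73,7],[18.3,-73,7],[18.3,-73,7],[18.3,-73,7],[18.3,-73,7],[18.3,-73,7],[18.3,-73,7],[18.3,-73,7],[18.3,-73,7],[18.3,-73,7],[18.3,-73,-2.8],[18.3,-73,-2.8]],"turn":[[0,0,0],[0.26,-0.45,-1.172],[0.26,-0.45,-1.172],[0.26,-0.45,-1.172],[0.26,-0.45,-1.172],[0.26,-0.45,-1.172],[0.26,-0.45,-1.172],[0.26,-0.45,-1.172],[0.26,-0.45,-1.172],[0.26,-0.45,-1.172],[0.26,-0.45,-1.172],[0.26,-0.45,-1.172],[0.26,-0.45,-1.172],[0.26,-0.45,-1.172],[0.26,-0.45,-1.172],[0.26,-0.45,-1.172],[0.26,-0.45,-1.172],[0.26,-0.45,-1.172]]}' 20
python3 - <<'E'
from h import *; from cell import *
delta(observe(),push(.654,22),RT)
E
```

```text
clock: 2.35
ee_pos: [0.4524, -0.1666, 0.1838]
tcp_rot: [152.0, 0.0, 85.7]
force: [1.3, 0.9, -1.1]
width: 0.0006
finger_force: 0.0
xyz cm [0.16, 0.01, -11.83] turn [0.001, 0.0, 0.0]
```

```bash
python3 -m jog '{"gripper":[1,1,1,1],"xyz":[[0.2,0,-6],[0.2,0,-11.8],[0.2,0,-11.8],[0.2,0,-11.8]],"turn":[[0,0,0],[0,0,0],[0,0,0],[0,0,0]]}'
python3 - <<'E'
from h import *; from cell import *
s=observe()
for g in(.65,.4,.2,.05,0): print(g); delta(s,push(g),RT)
o=np.zeros((480,760,3),np.uint8)
for i,(nm,x,y) in enumerate((("side",310,240),("top",365,195))):
    f=grab_frame(nm)["img"][y:y+100,x:x+79,::-1]; o[:,i*380:i*380+379]=cv2.resize(f,(379,480),interpolation=cv2.INTER_CUBIC)
cv2.imwrite("pics/pre.png",o)
E
```

```text
clock: 2.85
ee_pos: [0.46, -0.1524, 0.1412]
tcp_rot: [151.3, 0.2, 87.6]
force: [0.8, 0.2, 0.4]
width: 0.0004
finger_force: 0.0
0.65
xyz cm [1.36, -1.58, -6.53] turn [0.004, 0.012, -0.034]
0.4
xyz cm [3.04, -3.27, -5.57] turn [0.004, 0.012, -0.034]
0.2
xyz cm [4.62, -4.24, -4.69] turn [0.004, 0.012, -0.034]
0.05
xyz cm [5.9, -4.72, -3.99] turn [0.004, 0.012, -0.034]
0
xyz cm [6.35, -4.83, -3.75] turn [0.004, 0.012, -0.034]
```

View pics/pre.png

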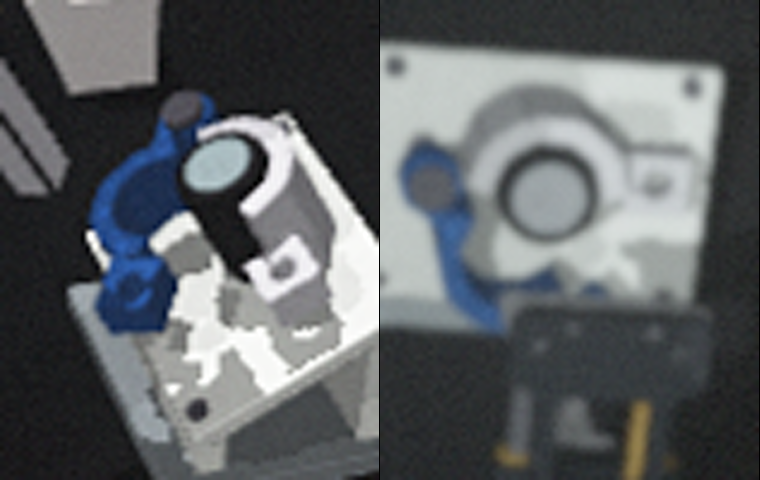

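The side crop shows the fingers at the left edge, short of the lug. The arm hasn't reached its target, which looks like a joint limit.

```bash
python3 -c "
from cell import *;s=observe();print(s['joint_pos'],s['ee_pos'],s['tcp_rot'],s['force'])"
```

```text
[-19.35380199   4.47307988  41.75247003 137.41582864 -45.73579595
  16.58553316  60.71676692] [ 0.45907247 -0.15383733  0.14085802] [151.36923897   0.20477867  87.44852288] [-0.10929341 -0.94155922  0.93755945]
```

Tilted back 28° this close to the base, J4 and J6 are near their limits. I'll push with the tool vertical, so the lug's top edge takes the contact.

```bash
cat >> h.py <<'E'
RV=tool(np.array([0,0,-1.]),Rs@np.array([1.,0,0]))
def push(g,off=0):
    t=np.array([np.cos(g),-np.sin(g)]);w=np.array([-np.sin(g),-np.cos(g)])
    c=np.array([0,48])+96*w-13*t+6*w; return face(*c,52)+Rs@np.array([-.0125-off/1000,.008,-.004])
E
python3 - <<'E'
from h import *; from cell import *
s=observe(); delta(s,push(.654,25)+[0,0,.1],RV)
for g in(.65,.5,.35,.2,.1,0): print(g,push(g).round(4))
print("pre",push(.654,25))
E
```

```text
xyz cm [-1.49, -1.19, 4.21] turn [0.033, 0.499, -0.03]
0.65 [ 0.4693 -0.1679  0.0831]
0.5 [ 0.479  -0.1786  0.0886]
0.35 [ 0.4899 -0.1875  0.0948]
0.2 [ 0.5019 -0.1944  0.1014]
0.1 [ 0.5104 -0.1979  0.1061]
0 [ 0.5192 -0.2004  0.1108]
pre [ 0.44416664 -0.16570726  0.08293722]
```

```bash
python3 -m jog '{"gripper":[1,1,1,1,1,1,1,1],"xyz":[[-1.5,-1.2,4.2],[-1.5,-1.2,4.2],[-1.5,-1.2,4.2],[-1.5,-1.2,4.2],[-1.5,-1.2,4.2],[-1.5,-1.2,4.2],[-1.5,-1.2,4.2],[-1.5,-1.2,4.2]],"turn":[[0.033,0.499,-0.03],[0.033,0.499,-0.03],[0.033,0.499,-0.03],[0.033,0.499,-0.03],[0.033,0.499,-0.03],[0.033,0.499,-0.03],[0.033,0.499,-0.03],[0.033,0.499,-0.03]]}'
python3 - <<'E'
from h import *; from cell import *
s=observe(); print(s["joint_pos"].round(1) if hasattr(s["joint_pos"],'round') else s["joint_pos"]);delta(s,push(.654,25),RV)
E
```

```text
clock: 3.95
ee_pos: [0.4448, -0.1653, 0.1843]
tcp_rot: [179.8, -0.1, 85.8]
force: [0.3, 0.5, 0.1]
width: 0.0005
finger_force: 0.0
[-28.7  14.8  52.6 116.4 -14.5  55.2  27.1]
xyz cm [-0.06, -0.04, -10.14] turn [-0.001, 0.003, -0.002]
```

```bash
python3 -m jog '{"gripper":[1,1,1,1],"xyz":[[0,0,-5],[0,0,-10.1],[0,0,-10.1],[0,0,-10.1]],"turn":[[0,0,0],[0,0,0],[0,0,0],[0,0,0]]}'
python3 - <<'E'
from h import *; from cell import *
s=observe(); print(np.round(s["joint_pos"],1))
for g in(.65,.5,.35,.2,.1,0): delta(s,push(g),RV)
E
```

```text
clock: 4.45
ee_pos: [0.4456, -0.1659, 0.0847]
tcp_rot: [179.8, -0.0, 85.8]
force: [-0.5, 0.5, 0.2]
width: 0.0009
finger_force: 0.0
[-20.9  25.1  45.5 120.8 -26.   43.9  36.9]
xyz cm [2.37, -0.2, -0.17] turn [-0.0, 0.003, -0.001]
xyz cm [3.33, -1.27, 0.39] turn [-0.0, 0.003, -0.001]
xyz cm [4.43, -2.16, 1.0] turn [-0.0, 0.003, -0.001]
xyz cm [5.63, -2.85, 1.67] turn [-0.0, 0.003, -0.001]
xyz cm [6.48, -3.2, 2.13] turn [-0.0, 0.003, -0.001]
xyz cm [7.36, -3.45, 2.61] turn [-0.0, 0.003, -0.001]
```

Now I'll push along the arc, stopping short of fully shut to check.

```bash
python3 -m jog '{"gripper":[1,1,1,1,1,1,1,1,1],"xyz":[[1.2,-0.1,-0.1],[2.4,-0.2,-0.2],[2.9,-0.8,0.1],[3.3,-1.3,0.4],[3.9,-1.7,0.7],[4.4,-2.2,1.0],[5.0,-2.5,1.3],[5.6,-2.9,1.7],[6.2,-3.1,2.0]],"turn":[[0,0,0],[0,0,0],[0,0,0],[0,0,0],[0,0,0],[0,0,0],[0,0,0],[0,0,0],[0,0,0]]}'
python3 - <<'E'
from h import *; from cell import *
delta(observe(),push(0),RV)
o=np.zeros((480,760,3),np.uint8)
for i,(nm,x,y) in enumerate((("side",320,240),("top",365,195))):
    f=grab_frame(nm)["img"][y:y+100,x:x+79,::-1]; o[:,i*380:i*380+379]=cv2.resize(f,(379,480),interpolation=cv2.INTER_CUBIC)
cv2.imwrite("pics/push.png",o)
E
```

```text
clock: 5.58
ee_pos: [0.5075, -0.1967, 0.1034]
tcp_rot: [179.9, -0.0, 85.8]
force: [-3.1, -2.2, 0.9]
width: 0.0003
finger_force: 1.2
xyz cm [1.17, -0.37, 0.74] turn [-0.0, 0.002, -0.002]
```

View pics/push.png

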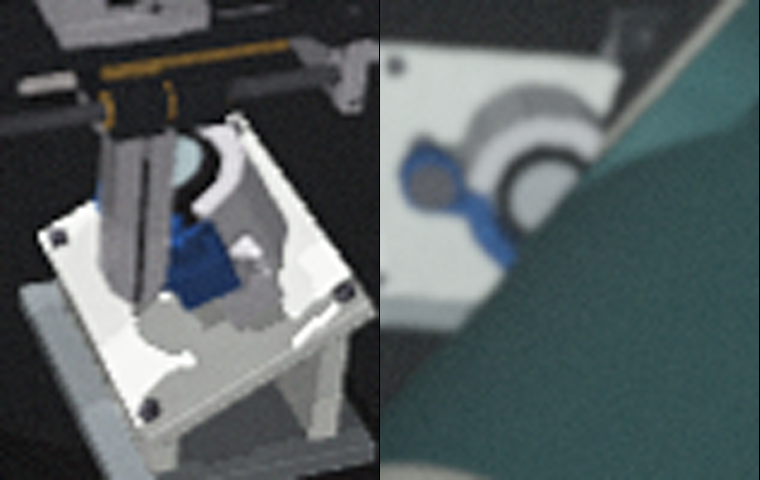

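The side crop shows the fingers against the blue lug's flat, with the lug nearly over the fixed one. I'll push on gently to the stop.

```bash
python3 -m jog '{"gripper":[1,1,1,1],"xyz":[[0.6,-0.2,0.3],[0.9,-0.3,0.4],[1.2,-0.3,0.6],[1.2,-0.3,0.6]],"turn":[[0,0,0],[0,0,0],[0,0,0],[0,0,0]]}';python3 -m jog '{"gripper":[1,1,1],"xyz":[[0.2,0,0],[0.3,0,0],[0.3,0,0]],"turn":[[0,0,0],[0,0,0],[0,0,0]]}'
```

```text
clock: 6.18
ee_pos: [0.518, -0.1993, 0.1086]
tcp_rot: [-180.0, -0.0, 85.8]
force: [-7.3, 0.1, -2.3]
width: 0.0006
finger_force: 3.3
clock: 6.55
ee_pos: [0.5186, -0.1994, 0.1083]
tcp_rot: [-179.7, -0.1, 85.8]
force: [-23.2, 1.4, 10.1]
width: 0.0001
finger_force: 11.9
```

It's on the stop: 23 N and the finger hardly moves. I'll back off and check that the tilted insertion pose is reachable before fetching the pin.

```bash
python3 -m jog '{"gripper":[1,1,1,1],"xyz":[[-3,0,-0.5],[-4,0,4],[-4,0,9],[-4,0,9]],"turn":[[0,0,0],[0,0,0],[0,0,0],[0,0,0]]}';python3 - <<'E'
from h import *; from cell import *
s=observe();print(np.round(s["joint_pos"],1)); delta(s,face(0,-48,121),RT);  print(face(0,-48,71)-face(0,-48,121))
f={n:grab_frame(n) for n in F}
o=np.zeros((480,760,3),np.uint8)
for i,(nm,x,y) in enumerate((("side",320,240),("top",365,195))):
    g=f[nm]["img"][y:y+100,x:x+79,::-1]; o[:,i*380:i*380+379]=cv2.resize(g,(379,480),interpolation=cv2.INTER_CUBIC)
cv2.imwrite("pics/shut.png",o)
print((proj("side",face(0,-48,52))-[320,240])*4.8)
E
```

```text
clock: 7.05
ee_pos: [0.4838, -0.1998, 0.2023]
tcp_rot: [179.6, -0.0, 85.9]
force: [-0.3, 0.7, -1.2]
width: 0.0001
finger_force: 0.0
[-23.   19.7  51.6 109.1 -18.1  59.2  32.1]
xyz cm [2.68, -0.19, -2.04] turn [-0.036, -0.48, -0.003]
[ 0.02340812 -0.00175185 -0.04414738]
[[216.90636143 234.85871681]]
```

View pics/shut.png

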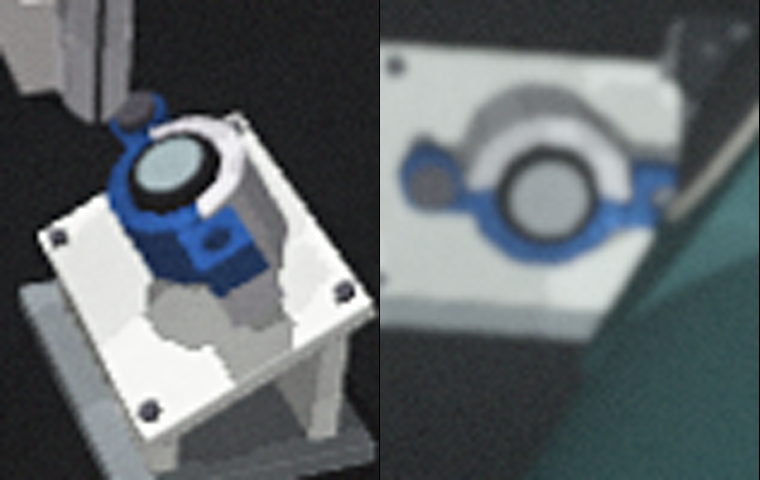

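The gate is shut. The side crop shows the blue bore at (215,239), against a predicted (217,235). Now the reach test.

```bash
python3 -m jog '{"gripper":[1,1,1,1,1,1,1,1,1],"xyz":[[2.7,-0.2,0],[2.7,-0.2,-2],[2.7,-0.2,-2],[2.7,-0.2,-2],[2.7,-0.2,-2],[4,-0.3,-4],[5,-0.4,-6.4],[5,-0.4,-6.4],[5,-0.4,-6.4]],"turn":[[-0.036,-0.48,0],[-0.036,-0.48,0],[-0.036,-0.48,0],[-0.036,-0.48,0],[-0.036,-0.48,0],[-0.036,-0.48,0],[-0.036,-0.48,0],[-0.036,-0.48,0],[-0.036,-0.48,0]]}';python3 - <<'E'
from h import *; from cell import *
s=observe();print(np.round(s["joint_pos"],1)); delta(s,face(0,-48,71),RT)
E
```

```text
clock: 8.28
ee_pos: [0.5323, -0.2036, 0.1356]
tcp_rot: [152.3, 0.1, 85.8]
force: [0.0, -0.2, -0.3]
width: 0.0001
finger_force: 0.0
[ -9.5  15.8  36.6 126.3 -53.9  22.8  66.9]
xyz cm [0.18, 0.01, 0.2] turn [0.0, -0.006, -0.002]
```

It's reachable. Now to a point above the orange pin.

```bash
cat >> h.py <<'E'
RR=tool(np.array([0,0,-1.]),np.array([.994,-.109,0]))
PIN=np.array([.6017,.1219,.079])
E
python3 - <<'E'
from h import *; from cell import *
delta(observe(),PIN+[0,0,.09],RR)
f=lambda p:p
E
```

```text
xyz cm [6.94, 32.55, 3.34] turn [0.045, 0.481, -0.036]
```

```bash
python3 -m jog '{"gripper":[1,1,0.5,0.4,0.4,0.4,0.4,0.4,0.4,0.4,0.4,0.4,0.4],"xyz":[[-2,0,4],[-2,3,9],[7,32.5,9],[7,32.5,9],[7,32.5,9],[7,32.5,9],[7,32.5,9],[7,32.5,9],[7,32.5,9],[7,32.5,3.3],[7,32.5,3.3],[7,32.5,3.3],[7,32.5,3.3]],"turn":[[0,0,0],[0,0,0],[0.045,0.481,-0.036],[0.045,0.481,-0.036],[0.045,0.481,-0.036],[0.045,0.481,-0.036],[0.045,0.481,-0.036],[0.045,0.481,-0.036],[0.045,0.481,-0.036],[0.045,0.481,-0.036],[0.045,0.481,-0.036],[0.045,0.481,-0.036],[0.045,0.481,-0.036]]}';python3 - <<'E'
from h import *; from cell import *
s=observe();print(np.round(s["joint_pos"],1)); delta(s,PIN,RR)
o=np.zeros((480,760,3),np.uint8)
f={n:grab_frame(n) for n in F}
for i,(nm,x,y) in enumerate((("side",295,165),("top",365,195))):
    g=f[nm]["img"][y:y+100,x:x+79,::-1]; o[:,i*380:i*380+379]=cv2.resize(g,(379,480),interpolation=cv2.INTER_CUBIC)
cv2.imwrite("pics/pin.png",o)
print((proj("top",face(0,-48,52))-[365,195])*4.8)
E
```

```text
clock: 9.9
ee_pos: [0.6029, 0.1212, 0.1702]
tcp_rot: [179.9, -0.1, 83.7]
force: [-0.1, -0.5, -0.2]
width: 0.0562
finger_force: 0.0
[-43.3  30.1  39.8  97.6 -21.8  60.2  -2.6]
xyz cm [-0.12, 0.07, -9.12] turn [-0.001, 0.003, 0.001]
[[281.17979561 199.20169278]]
```

View pics/pin.png

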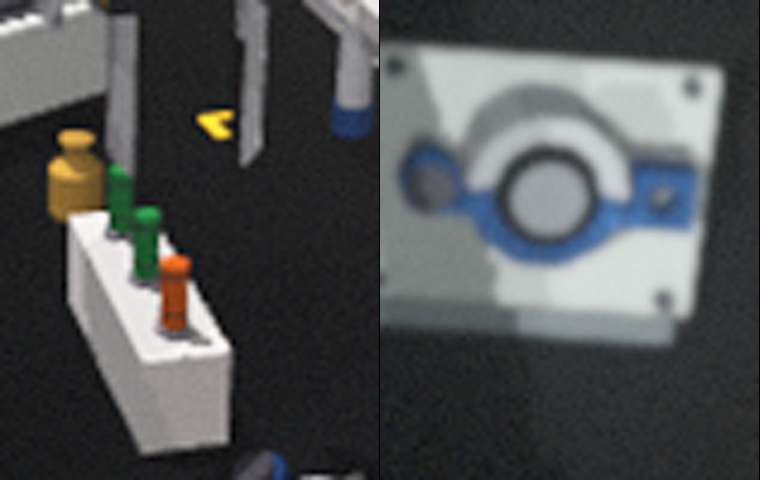

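The side crop shows the orange pin at (174,295) with the two green ones behind it and the fingers above, straddling in x. The top crop has the shut blue bore at (283,198), within 0.6 px of prediction. I'll descend and grip.

```bash
python3 -m jog '{"gripper":[0.4,0.4,0.4,1,1,1,1,1],"xyz":[[-0.1,0.1,-5],[-0.1,0.1,-9.1],[-0.1,0.1,-9.1],[-0.1,0.1,-9.1],[-0.1,0.1,-9.1],[-0.1,0.1,-9.1],[-0.1,0.1,-9.1],[-0.1,0.1,-9.1]],"turn":[[0,0,0],[0,0,0],[0,0,0],[0,0,0],[0,0,0],[0,0,0],[0,0,0],[0,0,0]]}' 25
python3 -m jog '{"gripper":[1,1,1,1],"xyz":[[0,0,4],[0,0,8],[0,0,12],[0,0,12]],"turn":[[0,0,0],[0,0,0],[0,0,0],[0,0,0]]}'
python3 - <<'E'
from h import *; from cell import *
s=observe(); delta(s,PIN,RR); delta(s,face(0,-48,52+19+60),RT)
f=grab_frame("side"); im=cv2.cvtColor(f["img"],cv2.COLOR_RGB2HSV)
H,Sa,V=cv2.split(im); q=((H>4)&(H<16)&(Sa>150)&(V>80)).astype(np.uint8)
k,_,st,c=cv2.connectedComponentsWithStats(q); print([(st[i].tolist(),c[i].round(1)) for i in range(1,k) if st[i,4]>10])
x0=int(proj("side",np.array(s["ee_pos"])[None])[0,0])-35;y0=int(proj("side",np.array(s["ee_pos"])[None])[0,1])-40
g=f["img"][y0:y0+80,x0:x0+70,::-1]; cv2.imwrite("pics/held.png",cv2.resize(g,None,fx=7,fy=7,interpolation=cv2.INTER_CUBIC))
R=Ro.from_euler("xyz",s["tcp_rot"],degrees=True).as_matrix();e=np.array(s["ee_pos"])
for d in(-19-6+0,19,65): print(d,(proj("side",e+R@[0,0,d/1000])-[x0,y0]).round(1)*7)
E
```

```text
clock: 11.0
ee_pos: [0.6012, 0.1228, 0.0774]
tcp_rot: [180.0, -0.1, 83.7]
force: [-1.6, -0.3, 4.9]
width: 0.0155
finger_force: 25.0
clock: 11.5
ee_pos: [0.6023, 0.1228, 0.1998]
tcp_rot: [179.8, -0.2, 83.7]
force: [0.2, -0.3, -1.4]
width: 0.0155
finger_force: 25.0
xyz cm [-0.06, -0.09, -12.08] turn [-0.002, 0.004, 0.0]
xyz cm [-9.63, -32.42, -0.91] turn [-0.047, -0.482, 0.033]
[([331, 175, 6, 17, 82], array([333.2, 182.6]))]
-25 [[251.3 219.8]]
19 [[248.5 331.1]]
65 [[245.  443.8]]
```

View pics/held.png

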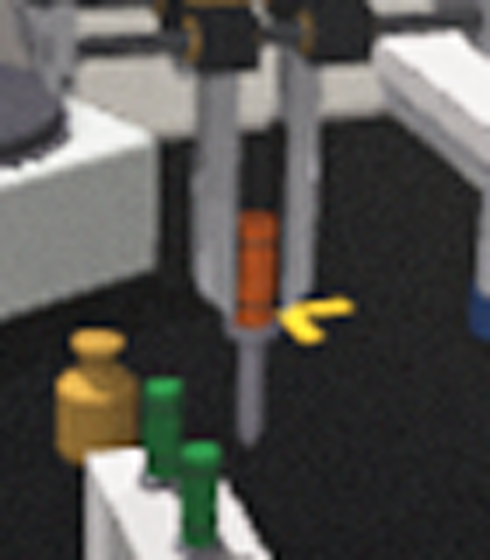

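The pin is held straight: collar at (252,330) and tip at (249,442), both within about 1 mm of prediction. I'll carry it to a point above the bore.

```bash
python3 -m jog '{"gripper":[1,1,1,1,1,1,1,1,1,1,1,1],"xyz":[[0,-2,5],[-9.6,-32.4,6],[-9.6,-32.4,6],[-9.6,-32.4,6],[-9.6,-32.4,6],[-9.6,-32.4,6],[-9.6,-32.4,6],[-9.6,-32.4,6],[-9.6,-32.4,3],[-9.6,-32.4,1],[-9.6,-32.4,1],[-9.6,-32.4,1]],"turn":[[0,0,0],[-0.047,-0.482,0.033],[-0.047,-0.482,0.033],[-0.047,-0.482,0.033],[-0.047,-0.482,0.033],[-0.047,-0.482,0.033],[-0.047,-0.482,0.033],[-0.047,-0.482,0.033],[-0.047,-0.482,0.033],[-0.047,-0.482,0.033],[-0.047,-0.482,0.033],[-0.047,-0.482,0.033]]}'
python3 - <<'E'
from h import *; from cell import *
s=observe();print(np.round(s["joint_pos"],1)); delta(s,face(0,-48,52+17.5+60),RT)
o=np.zeros((600,800,3),np.uint8)
f={n:grab_frame(n) for n in F}
R=Ro.from_euler("xyz",s["tcp_rot"],degrees=True).as_matrix();e=np.array(s["ee_pos"])
for i,(nm,x,y) in enumerate((("side",330,220),("top",383,200))):
    g=f[nm]["img"][y:y+86,x:x+57,::-1]; o[:,i*400:i*400+399]=cv2.resize(g,(399,600),interpolation=cv2.INTER_CUBIC)
    print(nm,((proj(nm,[e+R@[0,0,.0635],e+R@[0,0,.0175],face(0,-48,52)])-[x,y]+.5)*7-.5).round().tolist())
cv2.imwrite("pics/above.png",o)
E
```

```text
clock: 13.05
ee_pos: [0.505, -0.2012, 0.2074]
tcp_rot: [152.3, 0.1, 85.7]
force: [1.4, 0.2, -0.6]
width: 0.0154
finger_force: 25.0
[-41.2   7.4  70.  126.3 -36.4  29.8  51.3]
xyz cm [0.17, -0.02, -1.81] turn [0.002, -0.006, 0.001]
side [[228.0, 404.0], [163.0, 293.0], [249.0, 486.0]]
top [[307.0, 273.0], [333.0, 331.0], [287.0, 259.0]]
```

View pics/above.png

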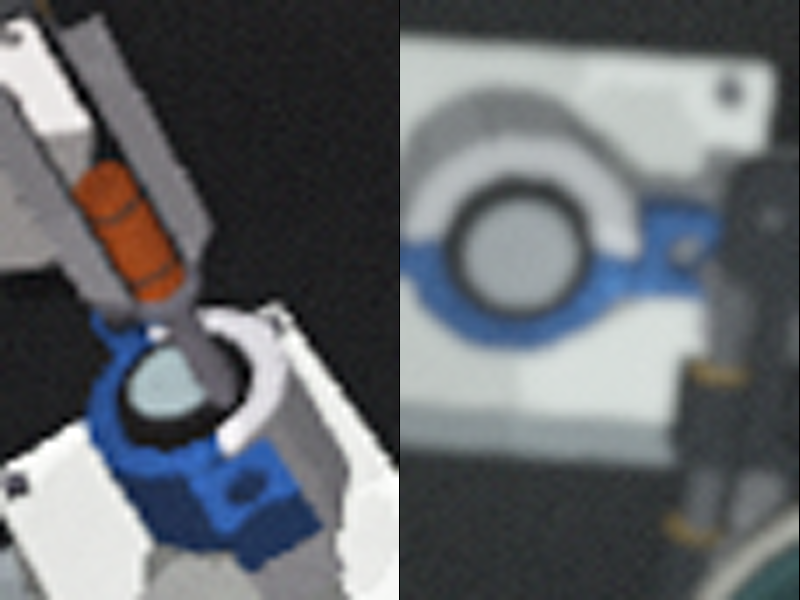

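The side crop shows the tip at (227,400) and the bore at (246,486), matching predictions to about 1 mm. The top crop has the bore at (290,250). I'll align, then enter the first few millimetres.

```bash
python3 -m jog '{"gripper":[1,1,1,1,1],"xyz":[[0.2,0,-1.2],[0.2,0,-1.8],[0.2,0,-1.8],[0.2,0,-1.8],[0.2,0,-1.8]],"turn":[[0,0,0],[0,0,0],[0,0,0],[0,0,0],[0,0,0]]}'
python3 - <<'E'
from h import *; from cell import *
s=observe();print(np.round(s["joint_pos"],1));
print(tri((364.55,289.2),(423.8,235.6)),face(0,-48,52))
for d in(60,52,42,0): delta(s,face(0,-48,52+17.5+d),RT)
E
```

```text
clock: 13.78
ee_pos: [0.5072, -0.2013, 0.1895]
tcp_rot: [152.2, 0.1, 85.7]
force: [-0.4, -0.5, -0.4]
width: 0.0153
finger_force: 25.0
[-35.3  10.3  64.9 127.2 -43.9  28.9  58.2]
(array([ 0.543341  , -0.20415118,  0.12049792]), np.float64(0.7929285241277739)) [ 0.54297329 -0.20414422  0.12091327]
xyz cm [-0.05, -0.01, -0.01] turn [0.001, -0.004, 0.001]
xyz cm [0.32, -0.04, -0.72] turn [0.001, -0.004, 0.001]
xyz cm [0.79, -0.08, -1.6] turn [0.001, -0.004, 0.001]
xyz cm [2.76, -0.22, -5.31] turn [0.001, -0.004, 0.001]
```

The triangulated bore agrees with the model to 0.6 mm, so I'm inserting.

```bash
python3 -m jog '{"gripper":[1,1,1,1,1,1],"xyz":[[0.3,0,-0.7],[0.6,-0.05,-1.15],[0.8,-0.1,-1.6],[1.05,-0.1,-2.05],[1.3,-0.1,-2.5],[1.3,-0.1,-2.5]],"turn":[[0,0,0],[0,0,0],[0,0,0],[0,0,0],[0,0,0],[0,0,0]]}'
python3 - <<'E'
from h import *; from cell import *
s=observe();print(np.round(s["joint_pos"],1));
for d in(20,10,0): delta(s,face(0,-48,52+17.5+d),RT)
E
```

```text
clock: 14.52
ee_pos: [0.52, -0.2024, 0.1637]
tcp_rot: [152.3, 0.1, 85.6]
force: [-0.6, 0.9, -2.3]
width: 0.0154
finger_force: 25.0
[-27.7  15.1  57.6 126.9 -53.9  28.2  66.6]
xyz cm [0.54, -0.04, -0.97] turn [0.001, -0.005, 0.001]
xyz cm [1.01, -0.08, -1.85] turn [0.001, -0.005, 0.001]
xyz cm [1.48, -0.11, -2.74] turn [0.001, -0.005, 0.001]
```

```bash
python3 -m jog '{"gripper":[1,1,1,1],"xyz":[[0.3,0,-0.5],[0.55,0,-1.0],[0.8,-0.05,-1.4],[0.8,-0.05,-1.4]],"turn":[[0,0,0],[0,0,0],[0,0,0],[0,0,0]]}'; python3 -m jog '{"gripper":[1,1,1,1,1],"xyz":[[0.2,0,-0.4],[0.4,0,-0.75],[0.55,0,-1.05],[0.65,0,-1.2],[0.65,0,-1.2]],"turn":[[0,0,0],[0,0,0],[0,0,0],[0,0,0],[0,0,0]]}'
python3 - <<'E'
from h import *; from cell import *
delta(observe(),face(0,-48,52+17.5),RT)
E
```

```text
clock: 15.02
ee_pos: [0.5278, -0.2028, 0.1495]
tcp_rot: [152.3, 0.1, 85.6]
force: [-1.9, 0.2, -4.8]
width: 0.0153
finger_force: 25.0
clock: 15.65
ee_pos: [0.534, -0.203, 0.1377]
tcp_rot: [152.3, 0.1, 85.6]
force: [-5.4, -0.7, -4.4]
width: 0.0154
finger_force: 25.0
xyz cm [0.08, -0.05, -0.13] turn [0.001, -0.005, 0.002]
```

```bash
python3 -m jog '{"gripper":[1,1,1],"xyz":[[0.05,0,-0.1],[0.1,0,-0.2],[0.1,0,-0.2]],"turn":[[0,0,0],[0,0,0],[0,0,0]]}'; python3 -m jog '{"gripper":[1,1],"xyz":[[0.05,0,-0.1],[0.05,0,-0.1]],"turn":[[0,0,0],[0,0,0]]}'
```

```text
clock: 16.02
ee_pos: [0.5348, -0.2035, 0.1363]
tcp_rot: [152.2, 0.1, 85.6]
force: [-21.1, 1.7, 18.3]
width: 0.0155
finger_force: 25.0
clock: 16.27
ee_pos: [0.5353, -0.2037, 0.1354]
tcp_rot: [152.2, 0.1, 85.6]
force: [-25.2, 2.8, 21.9]
width: 0.0158
finger_force: 25.0
```

Resistance along the bore normal (about 33 N): the collar is seated. Release and back out.

```bash
python3 -m jog '{"gripper":[0.5,0.5,0.5,0.5,0.5,0.5,0.5,0.5],"xyz":[[0,0,0],[0,0,0],[0,0,0],[-0.9,0.05,1.8],[-1.9,0.1,3.5],[-2.8,0.2,5.3],[-6,0.2,7],[-6,0.2,7]],"turn":[[0,0,0],[0,0,0],[0,0,0],[0,0,0],[0,0,0],[0,0,0],[0,0,0],[0,0,0]]}'
python3 - <<'E'
from h import *; from cell import *
o=np.zeros((600,800,3),np.uint8)
s=observe();print(np.round(s["joint_pos"],1))
f={n:grab_frame(n) for n in F}
for i,(nm,x,y) in enumerate((("side",330,235),("top",383,200))):
    g=f[nm]["img"][y:y+86,x:x+57,::-1]; o[:,i*400:i*400+399]=cv2.resize(g,(399,600),interpolation=cv2.INTER_CUBIC)
    print(nm,((proj(nm,[face(0,-48,h) for h in(52,56,96)])-[x,y]+.5)*7-.5).round().tolist())
cv2.imwrite("pics/done.png",o)
E
```

```text
clock: 17.27
ee_pos: [0.4759, -0.2005, 0.2056]
tcp_rot: [152.2, 0.0, 85.7]
force: [1.2, 0.3, 0.0]
width: 0.0472
finger_force: 0.0
[-42.8  -1.   69.2 129.5 -21.3  26.4  39.5]
side [[249.0, 381.0], [244.0, 372.0], [189.0, 280.0]]
top [[287.0, 259.0], [289.0, 263.0], [311.0, 313.0]]
```

View pics/done.png

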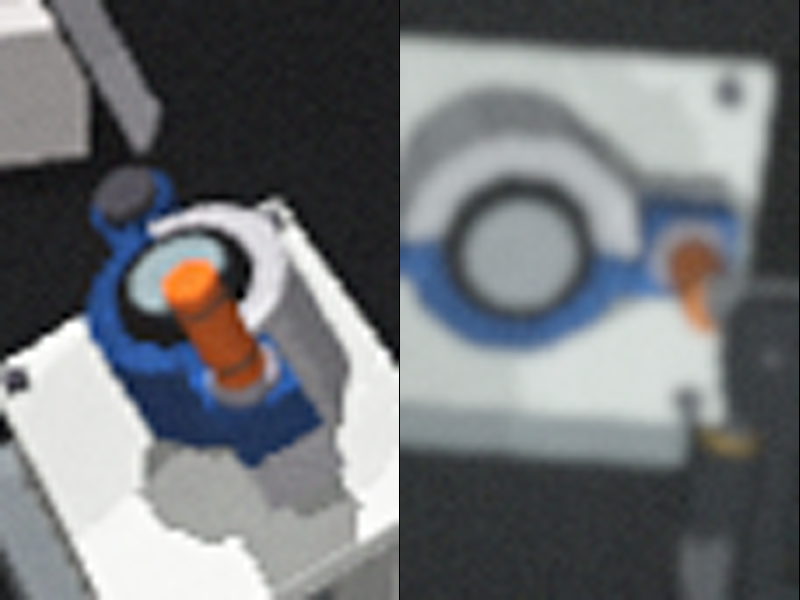

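The side crop shows the collar flat on the blue lug near (242,385) and the knob top at (192,285), against a predicted (189,280). The pin is home, the gate is shut and the gripper is clear.

```bash
python3 -c "
from cell import *;print(hand_in())"
```

```text
the job is handed in; nothing more can be done
None
```

I handed the job in with the blue half shut against its stop and the orange pin pushed through both knuckles. Its collar is seated on the blue one, the gripper is clear, and the green pins and bench items weren't touched; I didn't get a pass/fail result back.

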